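# Nest the locating cups and hold the plate out over the bench edge for its screw

### The job

Put the large cup into the round seat of the aluminium plate, then the small cup into the large one. Then, without lifting it, slide the plate out over the left edge of the bench until the line scribed across it lies straight above that edge all along, so that a workmate can fit the nest's screw from below. It would tip there on its own, so finish still holding it by its handle, flat on the bench, with the other parts left where they lie.

Things in the scene. Friction and masses are not known exactly. Their poses are not given: they have to be found in the camera images.
- nest_plate: loose flat aluminium paddle, 300 x 14 mm thick, 0.85 kg, friction 0.6. Origin: underside, mid-length; y along it to the head (seat end), z up. Head 104 mm wide, y -30 to +150 mm; tail 50 mm wide, with a black handle. Starts wholly on the bench, head to the left edge, within 0.2 rad of world y. With the line at the edge its weight acts 25 to 45 mm outside it: needs about 6 N down at the handle
- plate_seat (a point): centre of the floor of the round seat in the plate's head, 85 mm from the plate's origin towards the head and 4 mm above its underside. The seat is 63 mm in diameter and 10 mm deep, with a 15 mm screw hole through its floor. Behind it (from x = 0.55 m) stands a fixed drawer cabinet, 110 mm high, 130 mm with the pen on it
- plate_grip (a point): middle of the handle's bar, 95 mm from the plate's origin towards the tail end, 44 mm above the plate's underside. The bar is 12 mm wide, 12 mm high and 90 mm long, along the plate, with 24 mm of free height between it and the plate's top; nothing beside it
- line_front (a point): end of the scribed line on the plate's long side that faces the robot (plate x = -52 mm), on the top face. The dark line runs straight across the full width of the head, 15 mm from the plate's origin towards the tail
- line_back (a point): other end of the scribed line (plate x = +52 mm), on the top face
- bench_edge (a point): a point on the straight left edge of the bench top, at its upper corner; the edge runs along world x at world y = 0.260 m, bench top at z = 0, open air beyond (y larger)
- large_cup: large white plastic cup, open at the top, standing upright: 60 mm outer and 50 mm inner diameter, 40 mm high, floor 5 mm thick with a dark dot (tapped hole), foot tapered 3.5 mm all round over its lowest 4 mm, 130 g. Origin: centre of its underside, z up. In the seat its rim stands 30 mm above the plate
- small_cup: small white plastic cup of the same kind, upright: 47 mm outer diameter, 52 mm high, foot tapered likewise, 100 g. Origin: centre of its underside. Inside the large cup its origin lies 5 mm above the large one's, its rim 17 mm above the large rim. The cups stand at two places, behind the plate's tail and right of it; which is where varies
- spout_0: bystander: white spout insert with an orange-toothed flange, 51 mm across, 27 mm high; origin at the centre of its underside
- yellow_cap_0: bystander: flat yellow screw cap, 58 mm across, 12 mm high, lying in the ring under the press. The press hangs over x > 0.52 m, y = -0.21 to -0.45 m: its horn comes down to z = 0.15 m from x = 0.57 m, y = -0.26 to -0.40 m, its casing to 0.48 m; origin at the centre of its underside
- yellow_cap_3: bystander: another yellow screw cap, 58 mm across, 12 mm high, between the plate's tail and the press; origin at the centre of its underside
- cap_screw_1: bystander: black socket cap screw, 52 mm long, 16 mm head, lying; origin under its middle
- side_cutters: bystander: side cutters with red handles, 114 mm long, lying at the right; origin under their middle

How it is judged (in metres and radians):
On the way, in this order (a step that is already met when the one before it is completed fails the run):
1. the large cup sits down in the plate's seat (horizontal distance between large_cup and plate_seat below 0.004 m and z of large_cup in the frame of plate_seat between -0.003 and 0.003 m and angle between the z axis of large_cup and the z axis of nest_plate, either way round below 0.06 rad), for 0.2 s.
2. the small cup sits down in the large cup, the large one still in the seat (all of step 1 and horizontal distance between small_cup and large_cup below 0.005 m and z of small_cup in the frame of large_cup between 0.002 and 0.008 m and angle between the z axis of small_cup and the z axis of large_cup, either way round below 0.08 rad), for 0.2 s.
At the end, for the whole second after the job is handed in: Holding at the end: both ends of the line within 6 mm of above the edge; plate flat (tilt < 0.035 rad, 5 mm) and still; fingers bear on it at the handle (> 2 N, within 55 mm of the grip); large cup down in the seat (3 mm high, 4 mm off-centre), small cup down in it (3 mm, 5 mm) (all of step 2 and world y of line_front between 0.254 and 0.266 m and world y of line_back between 0.254 and 0.266 m and angle between nest_plate's own z axis and vertical below 0.035 rad and height (world z) of nest_plate between -0.005 and 0.005 m and contact force between the fingers and nest_plate above 2 N and linear speed of nest_plate below 0.01 m/s and horizontal distance between the grasp point and plate_grip below 0.055 m); the arm keeps its last pose, push and grip.
It fails at once if the plate tips (angle between nest_plate's own z axis and vertical above 0.12 rad).
It fails at once if the plate is lifted off the bench (height (world z) of nest_plate above 0.02 m).
It fails at once if a bystander is pushed more than 30 mm away (distance of any of spout_0, yellow_cap_0, yellow_cap_3, cap_screw_1, side_cutters from where it was at the start of the episode above 0.03 m).
It also fails if it takes over 72 s, if anything falls off the work surface, if the arm or the gripper's body presses on something with over 40 N, if the wrist force passes 120 N, or if a joint passes its speed limit or range.

### The arm

A 7-joint arm with a two-finger parallel gripper is mounted at the origin on a cart in front of the work surface, level with it; the furniture and walls round the work are solid. World frame = base frame: x ahead of the robot, y to its left, z up, the work surface at z = 0. Lengths are in mm, angles in rad, forces in N, time in s.
With the tool pointing down it reaches from about 350 to 900 mm from the base axis. Payload 19.9 kg.
Tool frame: the origin (TCP) lies on the centre line of the jaws, within the pads' length; the fingertips stand r.nose_length ahead of it and the grasp point (between the pads) lies 2 mm behind it (r.nose_length is the distance from the TCP to the fingertips, in mm); z points along the fingers, y is the direction in which the jaws open and shut (so a half turn about z gives the same grasp; the last joint's range is limited). The gripper opens to 94 mm and grips with 3 to 60 N. Pads are 16 mm wide; open, the fingers measure 119 mm over their backs; the gripper's body (75 mm by 177 mm) begins 78 mm behind the grasp point.
Start: joints at [1.296, 0.417, -0.01, 1.614, 0.005, 1.111, -0.053], TCP at [144.185, -608.121, 222.425] pointing down, gripper open.
Joint ranges: [-2.81, 2.81], [-0.39, 2.02], [-1.27, 1.25], [0.06, 2.57], [-1.19, 4.33], [0.19, 2], [-2.82, 2.82]. Speed limits (rad/s): [1.89, 1.89, 2.39, 2.39, 3.01, 3.01, 3.01].

### API

Orientations are given as a unit quaternion [w, x, y, z].
In Python, from plant import r, hand, sensors, optics, hand_in gives the robot as it stands. Calls block until the motion is done:
- r.move_to(position, orientation): joint-space move of the TCP to a pose.
- r.move_linear(position, rot=None, vel=150, until_force=None): straight line of the TCP; rot=None keeps the orientation; vel is the mean speed in mm/s. With until_force (N) it stops when the force on the tool has changed by that much, and returns True; else False.
- r.set_joints(angles): joint-space move.
- hand.grip(opening): opening from 0.0 (shut) to 1.0 (fully open); the grip force is fixed at half the most; returns when the fingers have stopped.
- r.sleep(seconds).
- r.inverse_kinematics(position, orientation): joint angles nearest the present ones, or None.
- sensors.observe(): the state.
- optics.camera(name): name is "scene" or "top" or "wrist"; returns a dict with "image" (480x640x3 uint8, red, green, blue), "depth" (480x640 float32, mm along the optical axis (not along the pixel's ray), 0 where there is no reading), "K" (3x3 intrinsics, pixels), "distortion" ([k1, k2, p1, p2, k3] as OpenCV has them; the pictures are not rectified), "world_to_cam" (4x4, takes a point from world to camera coordinates). Camera axes: x right, y down, z forward; pixel columns grow to the right and rows downward; lengths in mm; the calibration is good to about 2 mm. A picture is of the moment at which its call begins.
A pose or a line that the arm cannot do raises r.Unreachable and nothing moves.
- hand_in(): hands the job in, once; it reports no verdict.
The state is a dict: "time_s": time; "joint_pos": joint angles; "joint_velocities": joint speeds; "joint_torque": joint torques, N m; "ee_pos": TCP position; "eef_rot": TCP orientation; "contact_force": force on the tool from outside, world axes, zero at the start; "torque": the same for the moment, N m; "opening": opening from 0.0 (shut) to 1.0 (fully open).
Only numpy, scipy, OpenCV 4.12 (cv2) and the standard library are available. Lean on these libraries where they do the work, as an engineer would, in place of code of your own. Each camera call takes 0.05 s, during which the arm holds its last target. There are 200 camera calls.

## Working session

There is one attempt and no reset: what is moved stays moved. The work goes in short steps, each a Python script; the robot and the scene stay as the last script left them, time stands still between calls to the robot, and variables do not carry over. Pictures are saved under pics/ and viewed, about 8 in all and at most 12, crops included, and the job is handed in when it is done.

```bash
ls; mkdir -p pics; python3 - <<'E'
from plant import r,hand,sensors,optics
import cv2,numpy as np,pickle
d={}
for n in("top","scene"):
    c=optics.camera(n);d[n]=c
    cv2.imwrite(f"pics/{n}0.png",c["image"][:,:,::-1]);print(n,c["K"].tolist(),c["distortion"],np.round(c["world_to_cam"],3).tolist())
pickle.dump(d,open("d0.pkl","wb"))
s=sensors.observe();print(s,r.nose_length)
E
```

```text
pics
top [[481.63027986826745, 0.0, 321.9603775363446], [0.0, 481.63027986826745, 244.51071487532707], [0.0, 0.0, 1.0]] [-0.01936183  0.          0.          0.          0.        ] [[-0.003, -1.0, -0.009, -132.965], [-0.986, 0.005, -0.169, 567.696], [0.169, 0.008, -0.986, 1132.848], [0.0, 0.0, 0.0, 1.0]]
scene [[522.9989543220772, 0.0, 329.3851160966779], [0.0, 522.9989543220772, 237.81959754191337], [0.0, 0.0, 1.0]] [-0.05933428  0.          0.          0.          0.        ] [[0.443, -0.897, -0.005, -404.245], [-0.373, -0.18, -0.91, 257.01], [0.815, 0.405, -0.414, 879.842], [0.0, 0.0, 0.0, 1.0]]
{'time_s': 0.1, 'joint_pos': array([ 1.29647332,  0.41792699, -0.01031098,  1.61410243,  0.00469838,
        1.11069924, -0.05300125]), 'joint_velocities': array([ 0.00032566, -0.00067605, -0.00055396,  0.0009203 , -0.0015206 ,
        0.00046714,  0.00094135]), 'joint_torque': array([ 8.59114516e-04, -8.52591419e+01,  6.39881641e-01, -4.26699829e+01,
       -4.88388143e-02,  1.63660501e-02, -4.71960630e-05]), 'ee_pos': array([ 144.12550808, -607.82783042,  221.88472034]), 'eef_rot': array([-5.46099734e-04,  9.93230905e-01,  1.16155325e-01, -1.04901063e-04]), 'contact_force': array([ 0.08297315,  0.30885305, -0.34042025]), 'torque': array([0.00578128, 0.02031293, 0.02306814]), 'opening': 1.002431489167292} 17.0
```

View pics/top0.png

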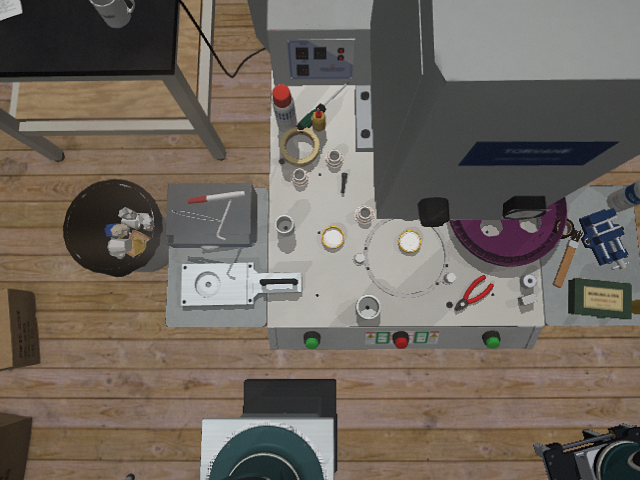

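View pics/scene0.png

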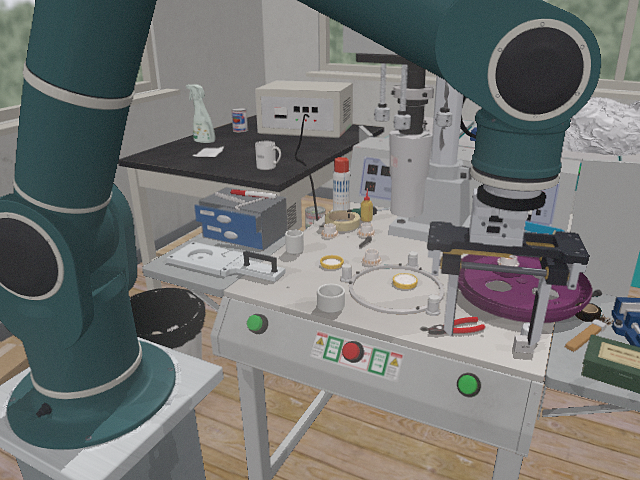

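The top view shows the plate at (181–302, 262–308) with its handle to the right. The small cup is at (285,225) behind the tail and the large cup at (368,306). The scene view agrees. I'll take rough positions from these, then close wrist views.

```bash
cat > h.py <<'E'
import cv2,numpy as np,pickle
def ray(c,uv,z):
    """pixels -> world points on the horizontal plane z"""
    uv=np.asarray(uv,float).reshape(-1,1,2)
    n=cv2.undistortPoints(uv,c["K"],c["distortion"]).reshape(-1,2)
    T=np.asarray(c["world_to_cam"]);R=T[:3,:3];o=-R.T@T[:3,3]
    d=np.c_[n,np.ones(len(n))]@R
    return o+d*((z-o[2])/d[:,2])[:,None]
def quat(a):
    """tool down; jaw axis y at world angle a (rad, from +x)"""
    from scipy.spatial.transform import Rotation as R
    y=np.array([np.cos(a),np.sin(a),0]);z=np.array([0,0,-1.]);x=np.cross(y,z)
    q=R.from_matrix(np.c_[x,y,z]).as_quat();return np.r_[q[3],q[:3]]
E
python3 - <<'E'
from h import *
c=pickle.load(open("d0.pkl","rb"))["top"]
for n,p,z in [("small",(285,225),52),("large",(368,306),40),("seat",(207,285),14),("headTL",(181,264),14),("headBL",(181,308),14),("headTR",(253,262),14),("headBR",(255,305),14),("tail",(302,283),14),("handle",(279,282),50),("edge",(166,300),0),("cap3",(332,238),12),("spout",(365,214),27)]:
    print(n,ray(c,p,z).round(1))
from plant import r,sensors
print(np.round(np.array(sensors.observe()["eef_rot"]),3))
for n,p in dict(plate=[430,130,330],cup=[430,-110,300],scup=[560,50,300]).items():
    for a in(0,np.pi/2,-np.pi/2,np.pi): print(n,round(a,2),np.round(r.inverse_kinematics(p,quat(a)) if r.inverse_kinematics(p,quat(a)) is not None else 0,2))
E
```

```text
small [[615.6 -44.4  52. ]]
large [[ 417.4 -245.7   40. ]]
seat [[471.8 152.2  14. ]]
headTL [[524.8 219.8  14. ]]
headBL [[415.  214.8  14. ]]
headTR [[529.2  38.4  14. ]]
headBR [[421.9  31.2  14. ]]
tail [[476.  -84.9  14. ]]
handle [[475.3 -31.1  50. ]]
edge [[435.6 257.9   0. ]]
cap3 [[ 589.9 -160.3   12. ]]
spout [[ 648.2 -243.7   27. ]]
[-0.001  0.993  0.116 -0.   ]
plate 0 [ 0.55  0.04 -0.92  1.86  0.03  1.26 -0.38]
plate 1.57 [ 0.86  0.08 -1.26  1.85  0.08  1.27  1.15]
plate -1.57 [ 0.8   0.07 -1.2   1.85  0.07  1.26 -1.99]
plate 3.14 [ 0.72  0.06 -1.11  1.85  0.05  1.26  2.74]
cup 0 [ 0.8   0.04 -0.63  1.92  0.02  1.19  0.16]
cup 1.57 [ 0.9   0.04 -0.73  1.92  0.03  1.19  1.73]
cup -1.57 [ 0.67  0.03 -0.5   1.92  0.02  1.19 -1.4 ]
cup 3.14 0
scup 0 [ 0.52  0.34 -0.84  1.66  0.26  1.26 -0.37]
scup 1.57 [ 0.65  0.4  -1.03  1.65  0.35  1.29  1.13]
scup -1.57 [ 0.52  0.34 -0.84  1.66  0.26  1.26 -1.94]
scup 3.14 [ 0.68  0.42 -1.08  1.65  0.38  1.3   2.67]
```

```bash
python3 - <<'E'
from h import *
from plant import r,hand,sensors,optics
d={}
for n,p in [("large",[417,-246,250]),("plate",[450,60,330]),("small",[590,-10,250])]:
    q=quat(-np.pi/2 if n!="plate" else 0)
    r.move_to(p,q);r.sleep(.3);c=optics.camera("wrist");d[n]=c
    T=c["world_to_cam"];print(n,sensors.observe()["time_s"],"cam",(-T[:3,:3].T@T[:3,3]).round(),T[2,:3].round(2))
pickle.dump(d,open("d1.pkl","wb"))
ims=[cv2.resize(d[n]["image"],(400,300)) for n in d]
im=np.vstack([np.hstack(ims[:2]),np.hstack([ims[2],ims[2]*0])])
cv2.imwrite("pics/w1.png",im[:,:,::-1])
E
```

```text
large 2.1167 cam [ 483. -246.  411.] [-0.24  0.   -0.97]
plate 3.675 cam [449. 127. 491.] [ 0.   -0.23 -0.97]
small 5.45 cam [656. -10. 412.] [-0.24  0.   -0.97]
```

View pics/w1.png

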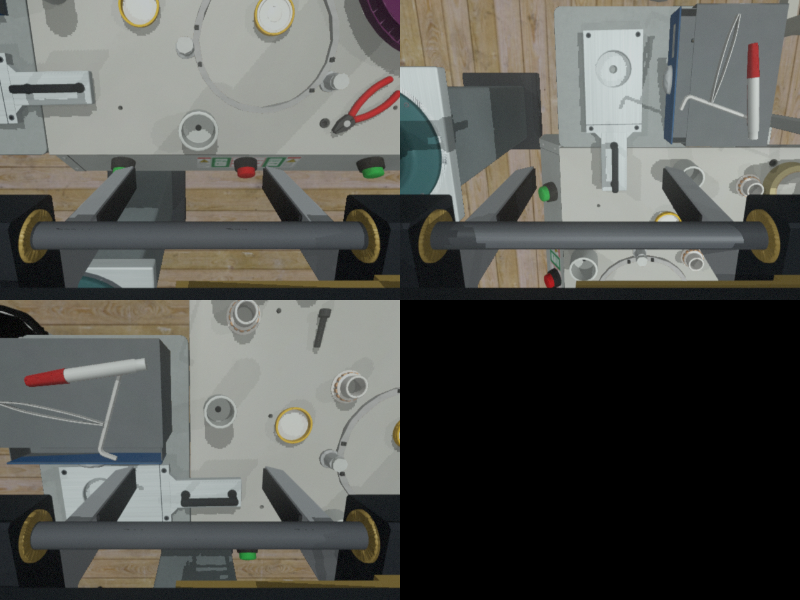

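The wrist view at (317,210) full-res shows the large cup, (350,179) the small cup and (341,112) the seat, all unobstructed. An Allen key lies on the cabinet. Next I'll use the depth masks at the known heights.

```bash
cat >> h.py <<'E'
def cloud(c):
    """world xyz per pixel from depth"""
    v,u=np.mgrid[:480,:640];p=np.stack([u,v],-1).reshape(-1,1,2).astype(float)
    n=cv2.undistortPoints(p,c["K"],c["distortion"]).reshape(-1,2)
    dz=c["depth"].reshape(-1,1);T=c["world_to_cam"]
    return ((np.c_[n,np.ones(len(n))]*dz-T[:3,3])@T[:3,:3]).reshape(480,640,3)
def rim(c,guess,z,rad,tol=5):
    """pixels near guess whose depth height is within tol of the rim height -> enclosing circle on plane z"""
    W=cloud(c);m=(abs(W[...,2]-z)<tol)&(np.hypot(W[...,0]-guess[0],W[...,1]-guess[1])<rad)&(c["depth"]>0)
    k,l,s,_=cv2.connectedComponentsWithStats(m.astype(np.uint8))
    m=l==1+np.argmax(s[1:,4])
    v,u=np.nonzero(m);P=ray(c,np.c_[u,v],z)[:,:2].astype(np.float32)
    (x,y),R=cv2.minEnclosingCircle(P);return (x,y),R,len(P),np.median(W[m][:,2]),m
E
python3 - <<'E'
from h import *
d=pickle.load(open("d1.pkl","rb"))
out=[]
for n,px,z in [("large",(317,210),40),("small",(350,179),52)]:
    c=d[n];g=ray(c,px,z)[0];(x,y),R,k,h,m=rim(c,g,z,45);print(n,g.round(1),round(x,1),round(y,1),"R",round(R,1),k,h)
    im=c["image"].copy();im[m]=(im[m]//2+[120,0,0]);out.append(cv2.resize(im[px[1]-60:px[1]+60,px[0]-60:px[0]+60],(300,300)))
    print("bench z",np.median(cloud(c)[...,2][px[1]+50:px[1]+55,px[0]-60:px[0]-50]))
c=d["plate"];W=cloud(c)
m=(abs(W[...,2]-14)<5)&(abs(W[...,0]-475)<75)&(c["depth"]>0)
k,l,s,_=cv2.connectedComponentsWithStats(m.astype(np.uint8));m=l==1+np.argmax(s[1:,4])
v,u=np.nonzero(m);P=ray(c,np.c_[u,v],14)[:,:2].astype(np.float32)
print("plate z",np.median(W[m][:,2]),P.min(0),P.max(0))
Hd=P[P[:,1]>55];print("head rect",cv2.minAreaRect(Hd),cv2.boxPoints(cv2.minAreaRect(Hd)).round(1).tolist())
im=c["image"].copy();out.append(cv2.resize(im[30:330,230:430],(400,600)))
cv2.imwrite("pics/c1.png",np.hstack([np.vstack(out[:2]),out[2]])[:,:,::-1])
np.save("W.npy",W)
E
```

```text
large [ 415.9 -244.7   40. ] 416.4 -244.8 R 29.8 1018 38.622764013672096
bench z -56.35513112774189
small [618.8 -37.3  52. ] 618.9 -39.3 R 23.3 708 50.65921001021522
bench z -0.9486915549945845
plate z 12.956292363513285 [421.12387 -77.88073] [528.1621  219.86775]
head rect ((474.54541015625, 137.0989990234375), (103.79458618164062, 165.15408325195312), 1.209535837173462) [[420.8999938964844, 218.60000610351562], [424.3999938964844, 53.400001525878906], [528.2000122070312, 55.599998474121094], [524.7000122070312, 220.8000030517578]]
```

View pics/c1.png

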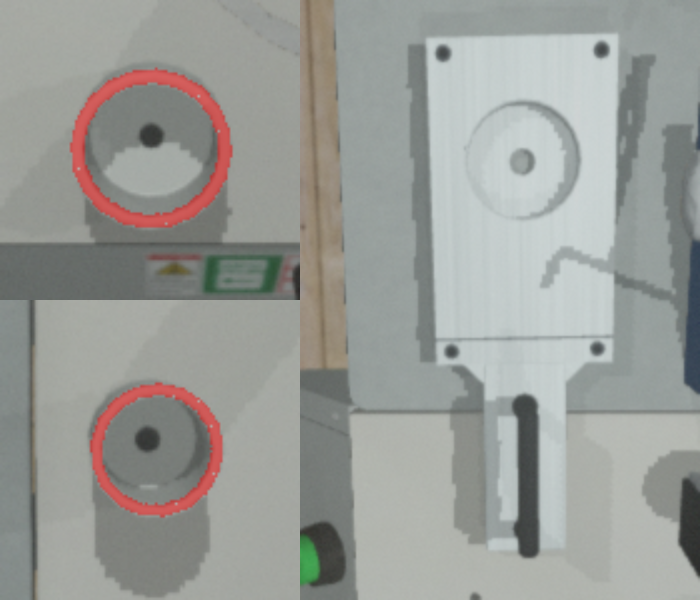

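```bash
python3 - <<'E'
from h import *
c=pickle.load(open("d1.pkl","rb"))["plate"];W=cloud(c)
m=((abs(W[...,2]-13)<3)&(c["depth"]>0)).astype(np.uint8)
roi=np.zeros_like(m);roi[70:150,300:385]=1
# seat: hole in the top-face mask
h=((1-m)*roi);k,l,s,_=cv2.connectedComponentsWithStats(h);i=1+np.argmax(s[1:,4]);v,u=np.nonzero(l==i)
P=ray(c,np.c_[u,v],14)[:,:2].astype(np.float32);print("seat",cv2.minEnclosingCircle(P),P.mean(0))
# line
p=ray(c,[(298,199.5),(386,198.5)],14);print("line",p.round(1).tolist(),np.linalg.norm(p[0]-p[1]))
g=cv2.cvtColor(c["image"],cv2.COLOR_RGB2GRAY)
L=[(u,190+np.argmin(g[190:206,u])) for u in range(300,385)];Q=ray(c,L,14);print("line fit",np.polyfit(Q[:,0]-475,Q[:,1],1),np.std(Q[:,1]))
# handle bar: dark pixels
mk=(g<70)&(W[...,2]>35)&(abs(W[...,0]-475)<40)&(W[...,1]<60);v,u=np.nonzero(mk);B=ray(c,np.c_[u,v],50)[:,:2].astype(np.float32)
print("bar",cv2.minAreaRect(B),np.median(W[mk][:,2]))
E
```

```text
seat ((473.99725341796875, 155.0304718017578), 31.390625) [474.01538 155.01477]
line [[424.8, 53.8, 14.0], [528.1, 55.0, 14.0]] 103.32366565714177
line fit [1.92542813e-02 5.37393631e+01] 2.644674049839961
bar ((601.3305053710938, -116.02011108398438), (74.6524887084961, 371.35113525390625), 52.17647171020508) 340.69778198353885
```

```bash
cat >> h.py <<'E'
def seat_in(c,guess,z=14):
    W=cloud(c);near=np.hypot(W[...,0]-guess[0],W[...,1]-guess[1])<48
    h=(near&~((abs(W[...,2]-13)<3)&(c["depth"]>0))).astype(np.uint8)
    k,l,s,_=cv2.connectedComponentsWithStats(h);i=1+np.argmax(s[1:,4]);v,u=np.nonzero(l==i)
    return cv2.minEnclosingCircle(ray(c,np.c_[u,v],z)[:,:2].astype(np.float32))
E
python3 - <<'E'
from h import *
from plant import r,hand,sensors,optics
q=quat(-np.pi/2)
r.move_to([474,155,250],q);r.sleep(.3);c=optics.camera("wrist");print("seat",seat_in(c,(474,155)))
r.move_to([416.4,-244.8,110],q);r.move_linear([416.4,-244.8,31],vel=120)
s=sensors.observe();print(s["ee_pos"],s["contact_force"])
hand.grip(0.0);s=sensors.observe();print("op",s["opening"]*94,s["time_s"],s["contact_force"])
r.move_linear([416.4,-244.8,130],vel=150)
print("op",sensors.observe()["opening"]*94,sensors.observe()["ee_pos"])
pickle.dump(c,open("seat.pkl","wb"))
c=optics.camera("wrist");cv2.imwrite("pics/held.png",c["image"][:,:,::-1])
E
```

```text
seat ((150.08004760742188, 159.11636352539062), 367.67572021484375)
[ 416.82399793 -244.78406601   31.49689942] [-0.40349217  0.45009211  1.00014722]
op 59.03538784020195 9.65 [-1.40922036 -0.7604057   3.93919915]
op 58.827213584283086 [ 415.97012582 -244.62864455  129.25843695]
```

View pics/held.png

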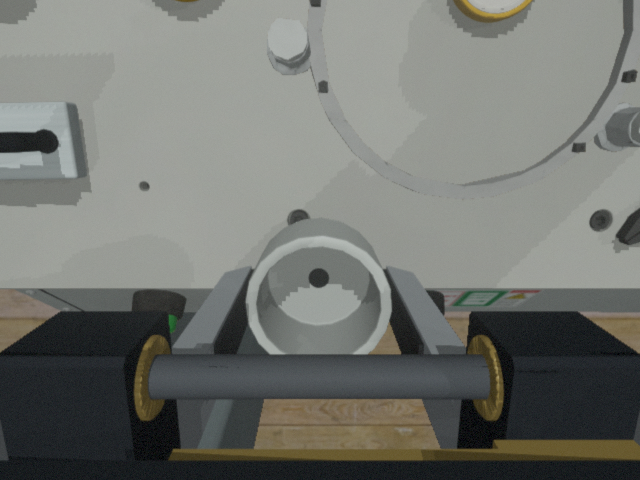

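The cup is held centrally, rim at about (319,300), 59 mm opening. My seat mask also picked up gripper pixels, so I'll limit it by height.

```bash
sed -i 's/near=np.hypot(W\[...,0\]-guess\[0\],W\[...,1\]-guess\[1\])<48$/near=(np.hypot(W[...,0]-guess[0],W[...,1]-guess[1])<45)\&(W[...,2]<20)/' h.py
python3 - <<'E'
from h import *
from plant import r,hand,sensors,optics
print(seat_in(pickle.load(open("seat.pkl","rb")),(474,155)))
c=optics.camera("wrist");W=cloud(c);e=sensors.observe()["ee_pos"];print(e)
m=(abs(W[...,2]-(e[2]+9))<6)&(np.hypot(W[...,0]-e[0],W[...,1]-e[1])<34)&(c["depth"]>0)
v,u=np.nonzero(m);P=ray(c,np.c_[u,v],e[2]+9)[:,:2].astype(np.float32);print(cv2.minEnclosingCircle(P),len(P),np.median(W[m][:,2]))
im=c["image"].copy();im[m]=[255,0,0];cv2.imwrite("pics/m.png",im[:,:,::-1])
Q=P;b=np.linalg.lstsq(np.c_[2*Q,np.ones(len(Q))],(Q**2).sum(1),rcond=None)[0];print("lsq",b[:2])
E
```

```text
((474.64697265625, 153.99295043945312), 31.279136657714844)
[ 415.89380429 -244.49188669  128.97943456]
((418.80072021484375, -244.36085510253906), 34.22003173828125) 5117 136.5483128565007
lsq [ 416.82172781 -244.52876933]
```

```bash
python3 - <<'E'
from h import *
from plant import r,hand,sensors,optics
q=quat(-np.pi/2);x,y=474.3,154.4
r.move_linear([416,-244.6,150],vel=200)
r.move_to([x,y,110],q);r.move_linear([x,y,60],vel=120);r.sleep(.2)
print(sensors.observe()["ee_pos"])
print(r.move_linear([x,y,34],vel=30,until_force=10))
s=sensors.observe();print(s["ee_pos"],s["contact_force"],s["time_s"])
E
```

```text
[474.74118191 154.46394846  60.68239378]
True
[474.06715275 154.35932078  35.02758941] [ 0.23987588 -1.35714561  7.13310438] 13.8583
```

Stopped at 35.0, which is exactly the seated height (35.5 expected). Release, back off and check.

```bash
python3 - <<'E'
from h import *
from plant import r,hand,sensors,optics
q=quat(-np.pi/2)
hand.grip(1.0);r.sleep(.3)
r.move_linear([474.3,154.4,250],vel=200);r.sleep(.2);c=optics.camera("wrist")
a=rim(c,(474,154.5),44,45);print("large rim in seat",a[:4])
r.move_to([618.9,-39.3,150],q);r.sleep(.2);c=optics.camera("wrist")
b=rim(c,(619,-39),52,40);print("small",b[:4])
x,y=b[0]if abs(b[1]-23.5)<1 else(618.9,-39.3)
r.move_linear([x,y,56],vel=120);r.sleep(.2)
s=sensors.observe();print(x,y,s["ee_pos"],s["contact_force"])
hand.grip(0.0);s=sensors.observe();print("op",s["opening"]*94,s["time_s"])
r.move_linear([x,y,160],vel=150);s=sensors.observe();print("op",s["opening"]*94,s["ee_pos"])
c=optics.camera("wrist");cv2.imwrite("pics/held2.png",c["image"][:,:,::-1])
E
```

```text
large rim in seat ((473.89739990234375, 154.51626586914062), 29.727821350097656, 1050, np.float64(42.63890172076814))
small ((619.220703125, -39.60987091064453), 23.29267120361328, 1276, np.float64(50.71982772684299))
619.220703125 -39.60987091064453 [619.56924912 -39.65511434  56.68461345] [ 0.2550061  -0.31048145 -0.09022153]
op 45.64613967470955 19.5667
op 45.64056443403883 [618.71278655 -39.69818128 159.06878695]
```

View pics/held2.png

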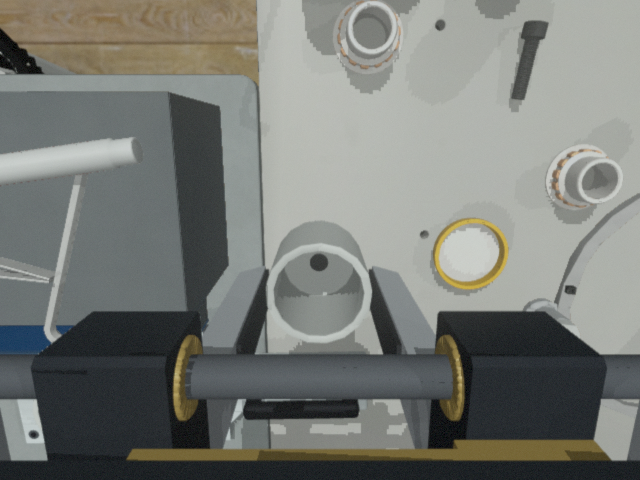

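Small cup held, rim centred at (319,291), pads at its rim. The large rim measures at seat height. Next, carry it round the cabinet and insert it.

```bash
python3 - <<'E'
from h import *
from plant import r,hand,sensors,optics
x,y=473.9,154.5
r.move_linear([500,-20,200],vel=250);r.move_linear([x,y,150],vel=250)
r.move_linear([x,y,108],vel=120);r.sleep(.2);print(sensors.observe()["ee_pos"])
print(r.move_linear([x,y,63.5],vel=40,until_force=8))
s=sensors.observe();print(s["ee_pos"],s["contact_force"],s["time_s"])
if s["ee_pos"][2]<68:
    hand.grip(1.0);r.sleep(.3)
    r.move_linear([x,y,280],vel=200);r.sleep(.2);c=optics.camera("wrist")
    print("small rim",rim(c,(x,y),61,32,4)[:4]);print("large rim",rim(c,(x,y),44,45,4)[:4])
    cv2.imwrite("pics/nest.png",c["image"][:,:,::-1])
E
```

```text
[474.34221567 154.4939754  108.72344606]
True
[473.77087045 154.47626937  64.86677037] [-2.09285476 -1.03198139  9.3999765 ] 23.7167
small rim ((473.70037841796875, 154.6390838623047), 23.32457733154297, 608, np.float64(59.79259025408063))
large rim ((473.879150390625, 154.6331329345703), 29.713762283325195, 739, np.float64(42.67302894133848))
```

View pics/nest.png

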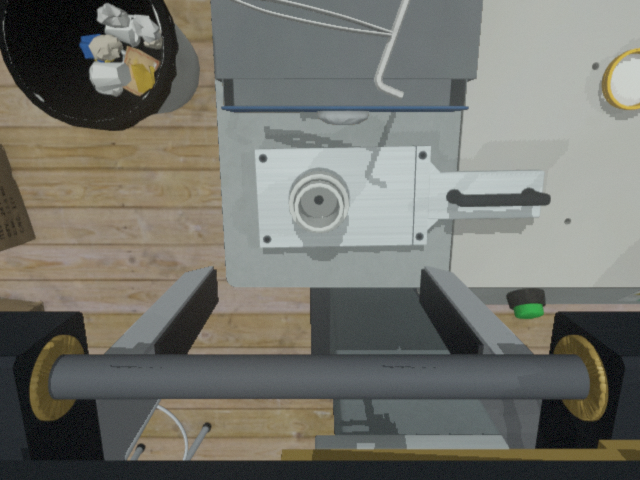

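Both cups are nested: the concentric rims are at (319,203), their heights read −1.3 mm with the usual bias, and the plate hasn't moved. Next I grip the handle and slide, stopping 20 mm short to measure again.

```bash
python3 - <<'E'
from h import *
from plant import r,hand,sensors,optics
c=optics.camera("wrist");b=ray(c,[(451,198),(549,199)],50);print("bar",b.round(1).tolist(),b.mean(0))
p=ray(c,[(415,147),(413,246)],14);print("line",p.round(1).tolist())
assert abs(b.mean(0)[0]-478)<5 and abs(b.mean(0)[1]+25.3)<8
x,y=478,-25.3
r.move_linear([x,y,200],vel=250)
r.move_to([x,y,110],quat(0.02));r.move_linear([x,y,47.5],vel=100);r.sleep(.2)
print(sensors.observe()["contact_force"])
hand.grip(0.0);r.sleep(.2);s=sensors.observe();print("op",s["opening"]*94,s["ee_pos"],s["contact_force"],s["time_s"])
r.move_linear([x,y,46.5],vel=20);s=sensors.observe();print(s["ee_pos"],s["contact_force"])
r.move_linear([x-16,y+185,46.5],rot=quat(0),vel=50);r.sleep(.3)
s=sensors.observe();print(s["ee_pos"],s["contact_force"],s["time_s"])
d={n:optics.camera(n) for n in("wrist","top")};pickle.dump(d,open("d2.pkl","wb"))
t=d["top"]["image"][170:350,130:330]
cv2.imwrite("pics/s1.png",np.hstack([cv2.resize(d["wrist"]["image"],(400,300)),cv2.resize(t,(333,300))])[:,:,::-1])
E
```

```text
bar [[480.6, 27.4, 50.0], [479.9, -66.9, 50.0]] [480.25472148 -19.76981551  50.        ]
line [[527.4, 56.4, 14.0], [422.8, 52.5, 14.0]]
[ 0.0674933  -0.61061001  1.19571234]
op 11.803034585647865 [478.10352589 -25.29702032  47.51001708] [ 1.45061871 -0.74465249 -0.62735557] 31.05
[478.13594472 -25.30823396  47.17473393] [-5.35189494 -1.36297171 21.65498087]
[463.20090234 156.67735556  47.17296226] [  1.53920721 -20.66416749  24.27655175] 35.4667
```

View pics/s1.png

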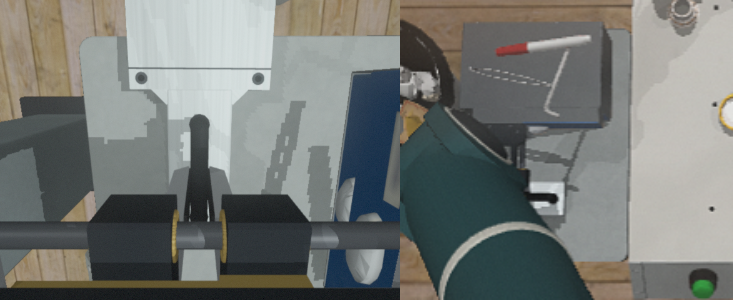

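The line shows at row 68 (×1.6) and the bench edge at row ~38. The nest is beyond the top of the frame and the plate lies flat. Measure both.

```bash
cat >> h.py <<'E'
def line_edge(c):
    """scribed line (darkest row per column near row guess) on z=14; bench edge from depth at z~0"""
    W=cloud(c);g=cv2.cvtColor(c["image"],cv2.COLOR_RGB2GRAY).astype(float)
    us=np.arange(214,425);best=[]
    r0=line_edge.row
    L=np.array([(u,r0-10+np.argmin(g[r0-10:r0+11,u])) for u in us]);k=np.median(L[:,1]);L=L[abs(L[:,1]-k)<3]
    Q=ray(c,L,14);f=np.polyfit(Q[:,0],Q[:,1],1)
    E=[]
    for u in list(range(150,195))+list(range(440,500)):
        v=np.nonzero((abs(W[:200,u,2])<8)&(c["depth"][:200,u]>0))[0]
        if len(v):E.append((u,v.min()-.5))
    e=ray(c,E,0);e=e[abs(e[:,1]-np.median(e[:,1]))<4];return Q[:,0].min(),Q[:,0].max(),len(L),f,np.polyval(f,[Q[:,0].min(),Q[:,0].max()]),np.median(e[:,1]),len(e),np.polyfit(e[:,0],e[:,1],1)[0]
line_edge.row=108
E
python3 - <<'E'
from h import *
d=pickle.load(open("d2.pkl","rb"));print(line_edge(d["wrist"]))
W=cloud(d["wrist"]);print("plate z",np.median(W[130:150,290:350,2]),W[20:30,250:390,2].mean())
E
```

```text
(np.float64(414.6584662305729), np.float64(510.01205944971395), 188, array([-6.92887018e-03,  2.39051274e+02]), array([236.17815966, 235.51746699]), np.float64(260.43786441655357), 105, np.float64(0.0024681342756331737))
plate z 12.973347973261024 14.340218848995022
```

```bash
python3 - <<'E'
from h import *
from plant import r,hand,sensors,optics
r.move_linear([462,184.1,46.5],rot=quat(0.006),vel=25);r.sleep(.5)
s=sensors.observe();print(s["ee_pos"],s["contact_force"],s["time_s"],s["opening"]*94)
c=optics.camera("wrist");pickle.dump(c,open("d3.pkl","wb"))
W=cloud(c);g=cv2.cvtColor(c["image"],cv2.COLOR_RGB2GRAY)
print(line_edge(c),"z",np.median(W[130:150,290:350,2]),np.median(W[60:75,270:370,2]))
cv2.imwrite("pics/s2.png",c["image"][:300,:,::-1])
E
```

```text
[463.11236308 181.09781492  47.14218191] [  0.34388558 -20.99021608  25.125522  ] 37.1917 12.235650311595336
(np.float64(414.05992652800774), np.float64(509.40079512920056), 189, array([5.07332573e-03, 2.58015405e+02]), array([260.11606559, 260.59976087]), np.float64(260.75647782366536), 105, np.float64(0.0023173375347561548)) z 12.988425864374246 13.068784968666895
```

View pics/s2.png

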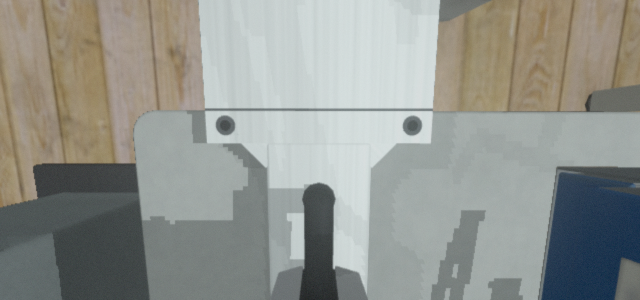

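The line (row ~109) lies on the bench edge (row ~111) all along: 260.1–260.6 against 260.8 for the edge in the same view. The plate is flat. One last look at the cups before handing in.

```bash
python3 - <<'E'
from h import *
from plant import optics
for n in("top","scene"):
    c=optics.camera(n)
    for z,R,t in((61,26,5),(44,36,5)):
        try:print(n,z,rim(c,(462,360),z,R,t)[:4])
        except Exception as e:print(n,z,"not seen",e)
    cv2.imwrite(f"pics/{n}_f.png",c["image"][:,:,::-1])
a=cv2.imread("pics/top_f.png")[150:350,80:330];b=cv2.imread("pics/scene_f.png")[180:330,80:330]
cv2.imwrite("pics/fin.png",np.hstack([cv2.resize(a,(400,320)),cv2.resize(b,(400,320))]))
E
```

```text
top 61 not seen attempt to get argmax of an empty sequence
top 44 not seen attempt to get argmax of an empty sequence
scene 61 ((463.357666015625, 349.02880859375), 23.879188537597656, 23, np.float64(58.96341384575973))
scene 44 ((464.1278076171875, 338.61993408203125), 29.70333480834961, 54, np.float64(44.09119079128721))
```

View pics/fin.png

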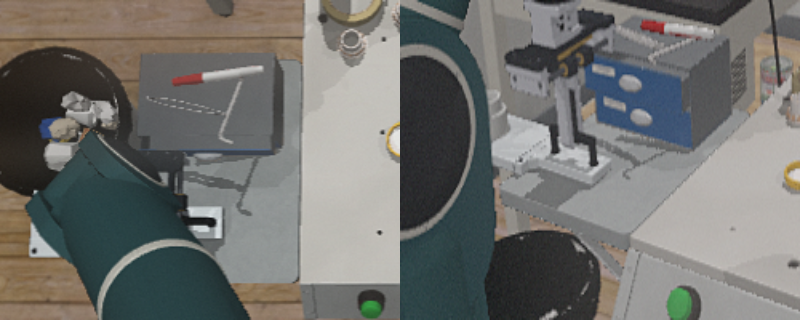

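The scene view shows the nested cups upright at the head (495,115), partly hidden by the arm. Their heights fit (59 and 44 mm). The top view of them is blocked by the arm. Handing in.

```bash
python3 - <<'E'
from plant import hand_in,sensors
s=sensors.observe();print(s["time_s"],s["contact_force"]);print(hand_in())
E
```

```text
37.3417 [  0.60836772 -20.23946922  25.12904315]
the job is handed in; nothing more can be done
None
```

I put the large cup in the plate's seat and the small cup in the large one. I then slid the plate out by its handle, without lifting it, until the scribed line lay over the left edge. The job was handed in at 37.3 s of the 72 s allowed, with the gripper still holding the handle and pressing down with about 25 N.

**Last checks**
- **Line:** it measured y = 260.1 mm at the front end and 260.6 mm at the back. The edge in the same picture read 260.8 mm; its stated position is 260.0 mm.
- **Plate:** its top read 13 mm high at both places checked along it, which is flat allowing for the roughly 1.3 mm by which the depth reads low.
- **Cups before the slide:** they were concentric to within 0.2 mm, and both rims were at the seated heights.

**Less certain**
- **Cups after the slide:** the arm hid them from the top camera. The scene camera saw only slivers, with rims at about 59 and 44 mm and the cups upright, so I could not measure their centring again.
- **Handle position:** one reading of the bar's middle came out about 5 mm off along the bar, probably because I picked the end pixels by eye. I used the position worked out from the plate instead, and the grip closed at 12 mm, the bar's width.
- **Other parts:** I did not measure the bystanders again at the end. Nothing was seen to touch them.

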